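# Draw down the cupboard flap with the hooked pole

### The job

Take the hooked pole from its rest, hook it into the eye on the cupboard's flap and, with the pole alone, draw the flap gently down until it is fully open; then keep pulling it against its stop for about a second with some 15 N (never over 25 N). Unhook the pole without lifting the flap and lay it back in both saddles of its rest, hook up as before, leaving the flap fully open and the other things where they are.

Things in the scene. Friction and masses are not known exactly. Their poses are not given: they have to be found in the camera images.
- cupboard: Fixed wooden desk-top cupboard, 130 deep (x) x 340 wide (y) x 325 high; open niche below, compartment closed by a flap above. Origin at the centre of its underside; its front faces its own -x. Its place and yaw vary.
- flap (a joint): Opening angle of the white flap (306 wide, 143 high, 12 thick, 0.3 kg), hinged along its lower edge; 0 = shut and upright, grows as its upper edge swings to the robot and down, up to a hard stop at 0.80 rad (fully open: over 0.78). The hinge is stiff (about 0.5 N m of friction, 4 to 6 N at the eye); the flap stays where it is left.
- flap_hinge (a point): Middle of the flap's hinge line, 165 mm above the desk, in the mid-thickness of the flap; axes as the cupboard's, the flap turns about its y. Fixed to the cupboard.
- eye (a point): Centre of the opening of the steel eye, a staple of 6 mm wire on the flap's outer face, mid-width, 118 mm from the hinge line and 19 mm in front of the flap's mid-thickness. Opening 26 mm (face to bar) x 26 mm (y); through-axis its own z (away from the hinge; up when shut). x points into the flap: face at x = +13 mm, middle of the bar (along y) at x = -16 mm. Turns with the flap.
- pole_grip (a point): Where to take the pole: centre of the section of its wooden bar, 18 wide (y) x 22 high (z); the bar reaches from x = -107 to +83 mm of this point. Pole 0.12 kg; x points along it to the hook, z the way the hook's pin points (up in the rest).
- hook_elbow (a point): The corner of the hook on the pole's axis, 122 mm ahead (x) of pole_grip: here the 8 mm thick steel rod bends at a right angle into a pin of the same thickness that stands 31 mm along z. Axes as the pole's.
- hook_tip (a point): Rounded end of the hook's pin, 31 mm from the elbow along z. Axes as the pole's.
- rest_seat (a point): Where pole_grip lies with the pole home, 56 mm above the desk; x along the pole to the hook. Fixed wooden rest (190 x 60 mm base, 8 thick) with two saddles, 14 thick, at x = -90 and +60 mm; notches 26 mm wide at the floor (45 mm above the desk), flaring above, cheeks up to 65 mm above the desk. Between them the pole is free to grasp.
- pole: The whole pole (wooden bar with steel hook); origin 11 mm below pole_grip, axes alike.
- glass: Drinking glass, 80 x 80 x 88 mm; a bystander, origin under its centre.
- mug: Mug, upside down, 95 x 126 x 113 mm; a bystander.
- milk_pot: Small milk pot, 52 x 44 x 30 mm; a bystander.
- remote: Remote control, 163 x 48 x 19 mm; a bystander.
- battery: Battery, 15 x 50 x 15 mm; a bystander.
- candle: Tea-light candle, 38 mm across, 15 high; a bystander.
There are look-alikes about, which are no part of the job. Of the things that look like the pole, the larger one is meant.

How it is judged:
On the way, in this order (a step that is already met when the one before it is completed fails the run):
1. the hook's pin stands in the eye, the flap not yet open (z of hook_tip in the frame of eye between 0.003 and 0.04 m and z of hook_elbow in the frame of eye below 0 m and x of hook_tip in the frame of eye between -0.02 and 0.013 m and y of hook_tip in the frame of eye between -0.014 and 0.014 m and value of joint flap below 0.3 rad), for 0.1 s.
2. the pole holds the fully open flap against its stop with 8 to 25 N for 0.5 s (value of joint flap above 0.78 rad and contact force between pole and flap between 8 and 25 N), for 0.5 s.
At the end, for the whole second after the job is handed in: The flap is fully open (joint over 0.76 rad), and the pole lies released and at rest in both saddles, hook up and the same way round as at first: pole_grip within 20 mm of rest_seat, its axis within 0.08 rad of the rest's, upright within 0.15 rad (value of joint flap above 0.76 rad and distance between pole_grip and rest_seat below 0.02 m and angle between the x axis of pole_grip and the x axis of rest_seat, either way round below 0.08 rad and x of hook_elbow in the frame of rest_seat above 0.1 m and angle between pole_grip's own z axis and vertical below 0.15 rad and linear speed of pole below 0.02 m/s and contact force between pole and rest above 0.2 N); the robot touches nothing.
It fails at once if the pole pushes or pulls the flap with more than 25 N (contact force between pole and flap above 25 N).
It fails at once if the fingers or the arm push the flap (over 1 N): it is opened with the pole (contact force between any of the fingers, the arm and flap above 1 N).
It fails at once if the flap is flung open (over 1.5 rad/s) (velocity of joint flap above 1.5 rad/s).
It fails at once if a bystander is shoved more than 20 mm (distance of any of glass, mug, milk_pot, remote, battery, candle from where it was at the start of the episode above 0.02 m).
It also fails if it takes over 72 s, if anything falls off the work surface, if the arm or the gripper's body presses on something with over 40 N, if the wrist force passes 120 N, or if a joint passes its speed limit or range.

### The arm

A 6-joint arm with a two-finger parallel gripper is mounted at the origin on a cart in front of the work surface, level with it; the furniture and walls round the work are solid. World frame = base frame: x ahead of the robot, y to its left, z up, the work surface at z = 0. Lengths are in m, angles in rad, forces in N, time in s.
With the tool pointing down it reaches from about 0.35 to 0.85 m from the base axis. Payload 8.1 kg.
Tool frame: the origin (TCP) lies on the mounting face of the last link; the fingertips stand 186 mm ahead of it and the grasp point (between the pads) lies 167 mm ahead of it; z points along the fingers, y is the line along which they close (so a half turn about z gives the same grasp; the last joint's range is limited). The gripper opens to 93 mm and grips with 3 to 60 N. Pads are 15 mm wide; open, the fingers measure 128 mm over their backs; the gripper's body (75 mm by 188 mm) begins 65 mm behind the grasp point.
Start: joints at [1.186, 0.13, 1.488, -0, 1.523, -0.085], TCP at [0.177, 0.573, 0.405] pointing down, gripper open.
Joint ranges: [-2.96, 2.96], [-0.89, 2.26], [0.02, 2.5], [-1.34, 4.48], [0, 2.73], [-2.66, 2.66]. Speed limits (rad/s): [2.39, 2.39, 2.79, 3.14, 3.14, 3.14].

### API

Orientations are given as a rotation vector (axis times angle).
In Python, from cell import robot gives the robot as it stands. The module is installed in compiled form; this text tells all that it offers. Calls block until the motion is done:
- robot.goto(position, orientation): joint-space move of the TCP to a pose.
- robot.movel(position, frame=None, max_speed=0.15, contact_N=None): straight line of the TCP; frame=None keeps the orientation; max_speed is the mean speed in m/s. With contact_N (N) it stops when the force on the tool has changed by that much, and returns True; else False.
- robot.move_j(angles): joint-space move.
- robot.command_gripper(opening): finger opening in m; the grip force is fixed at half the most; returns when the fingers have stopped.
- robot.wait(seconds).
- robot.inverse_kinematics(position, orientation): joint angles nearest the present ones, or None.
- robot.read_state(): the state.
- robot.camera(name): name is "scene" or "top" or "wrist"; returns a dict with "image" (384x512x3 uint8, red, green, blue), "z_map" (384x512 float32, m along the optical axis (not along the pixel's ray), 0 where there is no reading), "camera_matrix" (3x3 intrinsics, pixels), "cam_to_world" (4x4, takes a point from camera to world coordinates). Camera axes: x right, y down, z forward; pixel columns grow to the right and rows downward; lengths in m; the calibration is good to about 2 mm. A picture is of the moment at which its call begins.
A pose or a line that the arm cannot do raises robot.IKError and nothing moves.
- robot.job_done(): hands the job in; it is judged then, once.
Trained networks look in the newest picture that a camera, given by its name, has taken for a name from the list of things; names that differ only in an ending like _2 or _b are one class to them, and where a whole thing is asked for, a point or a joint stands for the part that bears it (a point fixed in the world has none). Each returns a list of dicts, best first, with "score" (0 to 1); they miss things now and then, are a little off and sometimes report something else, mostly with a low value. They report only what shows in the picture. A call takes as long as a camera call. They do not tell look-alikes from the thing itself.
- robot.boxes_of(camera, thing): "centre" ([row, column] in pixels, amid what is visible of it).
- robot.masks_of(camera, thing): "pixels" (384x512 bool, what is visible of it) and "centre" ([row, column] in pixels, amid what is visible of it).
- robot.tip_of(camera, thing): "centre" ([row, column] in pixels: a listed point, or the origin of a listed thing).
The state is a dict: "time": time; "joints": joint angles; "joint_vel": joint speeds; "tau": joint torques, N m; "position": TCP position; "tcp_rot": TCP orientation; "contact_force": force on the tool from outside, world axes, zero at the start; "wrist_torque": the same for the moment, N m; "width": finger opening in m; "grasp_force": force on a finger pad.
Only numpy, scipy, OpenCV 4.12 (cv2) and the standard library are available. Lean on these libraries where they do the work, as an engineer would, in place of code of your own. Each camera call takes 0.05 s, during which the arm holds its last target. There are 200 camera calls.

## Working session

There is one attempt and no reset: what is moved stays moved. The work goes in short steps, each a Python script; the robot and the scene stay as the last script left them, time stands still between calls to the robot, and variables do not carry over. Pictures are saved under pics/ and viewed, at most 10 in all, crops included, and the job is handed in when it is done.

```bash
mkdir -p pics; cat > h.py <<'E'
import numpy as np, cv2
from cell import robot
from scipy.spatial.transform import Rotation as R
def P(c,rc,z=None):
    r,q=rc; K=c["camera_matrix"]; T=c["cam_to_world"]
    ri,qi=int(round(r)),int(round(q))
    d=np.array([(q-K[0,2])/K[0,0],(r-K[1,2])/K[1,1],1.])
    if z is None:
        p=d*c["z_map"][ri,qi]; return T[:3,:3]@p+T[:3,3]
    w=T[:3,:3]@d; return T[:3,3]+w*(z-T[2,3])/w[2]
def cloud(c,mask=None):
    K=c["camera_matrix"];T=c["cam_to_world"];z=c["z_map"]
    m=z>0
    if mask is not None: m=m&mask
    r,q=np.nonzero(m); zz=z[m]
    p=np.c_[(q-K[0,2])/K[0,0]*zz,(r-K[1,2])/K[1,1]*zz,zz]
    return p@T[:3,:3].T+T[:3,3]
def save(c,n): cv2.imwrite("pics/"+n,c["image"][:,:,::-1])
np.set_printoptions(precision=4,suppress=True)
E
python3 - <<'E'
from h import *
s=robot.read_state(); print(s["time"],s["position"],s["tcp_rot"],s["width"])
ims=[]
for n in ["scene","top","wrist"]:
    c=robot.camera(n); ims.append(c["image"]); print(n,c["cam_to_world"][:3,3])
    for t in ["cupboard","flap","eye","pole_grip","hook_elbow","hook_tip","rest_seat","glass","mug","milk_pot","remote","battery","candle"]:
        for d in robot.tip_of(n,t)[:3]:
            print(n,t,round(d["score"],2),np.round(d["centre"]),P(c,d["centre"]))
cv2.imwrite("pics/a.png",ims[0][:,:,::-1]);cv2.imwrite("pics/b.png",ims[1][:,:,::-1])
E
```

```text
0.0 [0.1771 0.573  0.4037] [-0.4691 -3.1059  0.0028] 0.09313534505434386
scene [-0.3208 -0.6877  1.0583]
scene cupboard 0.81 [209. 287.] [ 0.678  -0.132   0.0416]
scene cupboard 0.6 [273. 297.] [ 0.4402 -0.3083  0.0555]Traceback (most recent call last):
  File "<stdin>", line 7, in <module>
ValueError: it knows: battery, candle, cupboard, eye, flap_hinge, glass, hook_elbow, hook_tip, milk_pot, mug, pole, pole_grip, remote, rest_seat
```

```bash
python3 - <<'E'
from h import *
ims=[]
for n in ["scene","top"]:
    c=robot.camera(n); ims.append(c["image"]); print(n,c["cam_to_world"][:3,3])
    for t in ["cupboard","flap_hinge","eye","pole_grip","hook_elbow","hook_tip","rest_seat","glass","mug","milk_pot","remote","battery","candle"]:
        for d in robot.tip_of(n,t)[:3]:
            print(n,t,round(d["score"],2),np.round(d["centre"]),P(c,d["centre"]))
    np.savez(n+".npz",**c)
cv2.imwrite("pics/a.png",ims[0][:,:,::-1]);cv2.imwrite("pics/b.png",ims[1][:,:,::-1])
E
```

```text
scene [-0.3208 -0.6877  1.0583]
scene cupboard 0.85 [210. 287.] [ 0.6687 -0.1373  0.0488]
scene flap_hinge 0.84 [181. 279.] [ 0.6647 -0.1082  0.1632]
scene eye 0.79 [152. 280.] [ 0.6546 -0.1119  0.2863]
scene eye 0.67 [209. 287.] [ 0.6788 -0.1327  0.0422]
scene pole_grip 0.95 [326. 332.] [ 0.3605 -0.4634  0.0138]
scene pole_grip 0.69 [270. 294.] [ 0.4392 -0.299   0.0657]
scene hook_elbow 0.97 [336. 362.] [ 0.3782 -0.5423  0.0125]
scene hook_elbow 0.91 [246. 325.] [ 0.6314 -0.3058  0.0002]
scene hook_tip 0.84 [330. 363.] [ 0.4076 -0.536  -0.0023]
scene hook_tip 0.66 [236. 324.] [ 0.6697 -0.2847 -0.0011]
scene rest_seat 0.72 [267. 292.] [ 0.4967 -0.2603 -0.0031]
scene glass 0.94 [275. 355.] [ 0.5343 -0.4512  0.0434]
scene mug 0.83 [208. 162.] [0.4695 0.2637 0.0109]
scene milk_pot 0.5 [229. 259.] [ 0.5575 -0.0981  0.0259]
scene remote 0.77 [239. 192.] [0.4067 0.0681 0.0189]
scene battery 0.5 [255. 246.] [ 0.4443 -0.1201  0.0178]
scene battery 0.33 [231. 258.] [ 0.5624 -0.0873  0.0062]
scene candle 0.49 [213. 201.] [0.532  0.1352 0.0049]
scene candle 0.43 [241. 323.] [ 0.6516 -0.2912 -0.
[... 541 characters left out ...]
top hook_elbow 0.57 [193. 337.] [ 0.5739 -0.344   0.001 ]
top hook_tip 0.79 [192. 334.] [ 0.5695 -0.3259  0.0553]
top hook_tip 0.76 [256. 402.] [ 0.3715 -0.5559  0.0025]
top hook_tip 0.28 [193. 336.] [ 0.5636 -0.3268  0.0738]
top rest_seat 0.7 [228. 328.] [ 0.4546 -0.3032  0.0699]
top glass 0.77 [196. 366.] [ 0.5651 -0.439   0.0113]
top mug 0.74 [213. 150.] [0.4876 0.2616 0.0782]
top milk_pot 0.58 [190. 259.] [ 0.5733 -0.0831  0.0257]
top remote 0.75 [237. 211.] [0.416  0.0712 0.0199]
top battery 0.55 [236. 212.] [0.419  0.0685 0.0191]
top battery 0.43 [227. 265.] [ 0.4544 -0.1045  0.0166]
top candle 0.4 [202. 193.] [0.5326 0.136  0.0116]
top candle 0.28 [188. 259.] [ 0.5803 -0.0819  0.026 ]
```

View pics/a.png

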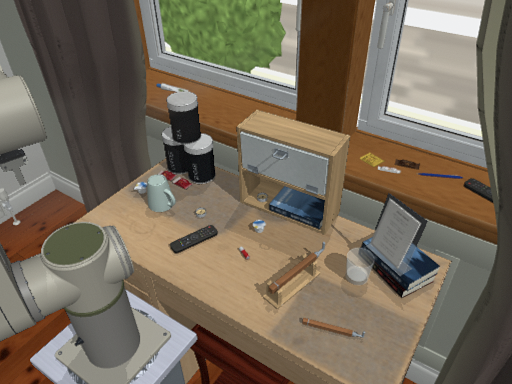

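View pics/b.png

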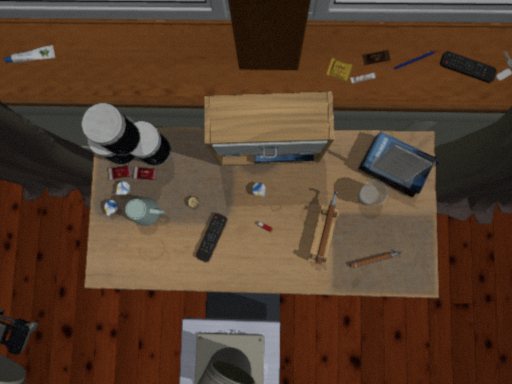

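The scene shows the cupboard with its flap shut, its eye at about (280,152) in scene. The large pole lies in its rest at about (295,270), hook toward the cupboard, and the small look-alike lies on the desk at (332,326). Next I fit the geometry from the depth.

```bash
python3 - <<'E'
from h import *
S=dict(np.load("scene.npz"));T=dict(np.load("top.npz"))
for n,c in (("scene",S),("top",T)):
    p=cloud(c)
    # cupboard top
    m=(abs(p[:,2]-.325)<.006)&(p[:,0]>.55)&(p[:,0]<.9)&(abs(p[:,1]+.11)<.3)
    q=p[m].astype(np.float32)
    if len(q)>50:
        (cx,cy),wh,a=cv2.minAreaRect(q[:,:2]); print(n,"cup top",len(q),cx,cy,wh,a,q[:,2].mean())
    m=(p[:,2]>.18)&(p[:,2]<.30)&(p[:,0]>.6)&(p[:,0]<.70)&(abs(p[:,1]+.11)<.13)
    q=p[m]
    if len(q)>50:
        A=np.c_[q[:,1],q[:,2],np.ones(len(q))]
        w=np.ones(len(q),bool)
        for _ in range(6):
            k=np.linalg.lstsq(A[w],q[w,0],rcond=None)[0]; r=q[:,0]-A@k; w=abs(r)<max(.002,2*r[w].std() if _<3 else .003)
        print(n,"flap face x=",k,"n",w.sum(),r[w].std(), "yaw(-dx/dy)",-np.arctan(k[0]))
        e=q[(r<-.012)&(r>-.03)]; print("eye pts",len(e),e.mean(0) if len(e) else 0, np.ptp(e,axis=0) if len(e) else 0)
    # pole bar
    m=(p[:,2]>.058)&(p[:,2]<.1)&(p[:,0]>.33)&(p[:,0]<.62)&(p[:,1]<-.22)&(p[:,1]>-.38)
    q=p[m]; print(n,"pole",len(q),q.min(0),q.max(0))
    (vx,vy,x0,y0)=cv2.fitLine(q[:,:2].astype(np.float32),cv2.DIST_HUBER,0,.005,.001).ravel()
    if vx<0: vx,vy=-vx,-vy
    s=(q[:,:2]-[x0,y0])@[vx,vy]; print("line",vx,vy,x0,y0,"yaw",np.arctan2(vy,vx),"s",s.min(),s.max(),"z top",np.percentile(q[:,2],[50,90]))
    h=np.histogram(s,bins=np.arange(-.15,.16,.01)); 
    for a,b in zip(h[1],h[0]):
        i=(s>=a)&(s<a+.01)
        if b: print("  %.2f %d z %.3f lat %.4f %.4f"%(a,b,q[i,2].max(),*( ((q[i,:2]-[x0,y0])@[-vy,vx]).min(),((q[i,:2]-[x0,y0])@[-vy,vx]).max())))
E
```

```text
Traceback (most recent call last):
cv2.error: OpenCV(4.12.0) /io/opencv/modules/imgproc/src/convhull.cpp:143: error: (-215:Assertion failed) total >= 0 && (depth == CV_32F || depth == CV_32S) in function 'convexHull'
```

```bash
cat > fit.py <<'E'
from h import *
S=dict(np.load("scene.npz"));T=dict(np.load("top.npz"))
for n,c in (("scene",S),("top",T)):
    p=cloud(c)
    m=(abs(p[:,2]-.325)<.006)&(p[:,0]>.55)&(p[:,0]<.9)&(abs(p[:,1]+.11)<.3)
    q=np.ascontiguousarray(p[m][:,:2],dtype=np.float32)
    if len(q)>50: print(n,"cup top",len(q),cv2.minAreaRect(q.reshape(-1,1,2)))
    m=(p[:,2]>.18)&(p[:,2]<.30)&(p[:,0]>.6)&(p[:,0]<.70)&(abs(p[:,1]+.11)<.13)
    q=p[m]
    if len(q)>50:
        A=np.c_[q[:,1],q[:,2],np.ones(len(q))]
        w=np.ones(len(q),bool)
        for _ in range(6):
            k=np.linalg.lstsq(A[w],q[w,0],rcond=None)[0]; r=q[:,0]-A@k; w=abs(r)<max(.003,2*r[w].std() if _<3 else .003)
        print(n,"flap face x=",k,"n",w.sum(),r[w].std(), "yaw(-dx/dy)",-np.arctan(k[0]))
        e=q[(r<-.010)&(r>-.03)]; print("eye pts",len(e)); print(e[:12])
    m=(p[:,2]>.058)&(p[:,2]<.1)&(p[:,0]>.33)&(p[:,0]<.62)&(p[:,1]<-.22)&(p[:,1]>-.38)
    q=p[m]
    vx,vy,x0,y0=cv2.fitLine(np.ascontiguousarray(q[:,:2],dtype=np.float32),cv2.DIST_HUBER,0,.005,.001).ravel()
    if vx<0: vx,vy=-vx,-vy
    d=q[:,:2]-[x0,y0]; s=d@[vx,vy]; l=d@[-vy,vx]; print(n,"line",vx,vy,x0,y0,"yaw",np.arctan2(vy,vx))
    for a in np.arange(-.15,.16,.01):
        i=(s>=a)&(s<a+.01)
        if i.any(): print("  %.2f %d z %.3f lat %.4f %.4f"%(a,i.sum(),q[i,2].max(),l[i].min(),l[i].max()))
E
python3 fit.py
```

```text
scene cup top 2418 ((0.7304897904396057, -0.10895591974258423), (0.13790260255336761, 0.3417917490005493), 3.587562322616577)
scene flap face x= [-0.051  -0.0443  0.6702] n 1756 0.0014757462998455598 yaw(-dx/dy) 0.05094574460344991
eye pts 25
[[ 0.6508 -0.0979  0.2845]
 [ 0.6468 -0.0967  0.2826]
 [ 0.6497 -0.0987  0.2816]
 [ 0.6382 -0.0984  0.2844]
 [ 0.6398 -0.1011  0.2845]
 [ 0.64   -0.0937  0.2779]
 [ 0.6332 -0.1016  0.2848]
 [ 0.6386 -0.1018  0.2817]
 [ 0.6526 -0.1295  0.2838]
 [ 0.6335 -0.1014  0.2808]
 [ 0.6338 -0.1048  0.2818]
 [ 0.6351 -0.1076  0.2821]]
scene line 0.97376204 -0.22756875 0.44206333 -0.29972363 yaw -0.22958018
  -0.11 7 z 0.066 lat -0.0064 0.0112
  -0.10 37 z 0.068 lat -0.0235 0.0291
  -0.09 36 z 0.069 lat -0.0235 0.0263
  -0.08 16 z 0.068 lat -0.0075 0.0125
  -0.07 22 z 0.068 lat -0.0068 0.0102
  -0.06 19 z 0.071 lat -0.0081 0.0114
  -0.05 20 z 0.070 lat -0.0068 0.0101
  -0.04 18 z 0.068 lat -0.0075 0.0113
  -0.03 22 z 0.068 lat -0.0080 0.0099
  -0.02 17 z 0.069 lat -0.0094 0.0086
  -0.01 21 z 0.069 lat -0.0081 0.0099
  0.00 16 z 0.068 lat -0.0077 0.0099
  0.0
[... 1298 characters left out ...]
06 19 z 0.071 lat -0.0088 0.0090
  -0.05 18 z 0.072 lat -0.0074 0.0085
  -0.04 20 z 0.072 lat -0.0076 0.0086
  -0.03 19 z 0.073 lat -0.0088 0.0087
  -0.02 18 z 0.071 lat -0.0092 0.0081
  -0.01 18 z 0.072 lat -0.0074 0.0083
  0.00 20 z 0.075 lat -0.0087 0.0093
  0.01 18 z 0.072 lat -0.0090 0.0078
  0.02 18 z 0.071 lat -0.0081 0.0082
  0.03 18 z 0.072 lat -0.0077 0.0084
  0.04 19 z 0.073 lat -0.0085 0.0084
  0.05 31 z 0.074 lat -0.0256 0.0237
  0.06 33 z 0.071 lat -0.0247 0.0248
  0.07 18 z 0.071 lat -0.0090 0.0079
  0.08 18 z 0.072 lat -0.0095 0.0079
  0.09 13 z 0.069 lat -0.0076 0.0081
  0.10 6 z 0.064 lat -0.0022 0.0028
  0.11 5 z 0.063 lat -0.0027 0.0032
  0.12 9 z 0.091 lat -0.0024 0.0028
```

```bash
cat >> h.py <<'E'
PSI=0.0515; HINGE=np.array([.6746,-.1133,.165]); YAW=-.2283
def tool_from_pole(grip,Rp,G=np.diag([-1.,1,-1])):
    """TCP pose for pole_grip at grip with pole rotation Rp (matrix)"""
    Rt=Rp@G; return grip-Rt@[0,0,.167], R.from_matrix(Rt).as_rotvec()
def eye(th):
    Re=(R.from_euler('z',PSI)*R.from_euler('y',-th)).as_matrix(); return HINGE+Re@[-.019,0,.118],Re
def hooked(th,ex,ez,pitch=None,ey=0,d=(0,0,0)):
    """TCP pose with hook_elbow at (ex,ey,ez) of the eye frame at flap angle th; pole pitch as flap by default"""
    c,Re=eye(th); Rp=(R.from_euler('z',PSI)*R.from_euler('y',-(th if pitch is None else pitch))).as_matrix()
    el=c+Re@[ex,ey,ez]+np.array(d); return tool_from_pole(el-Rp@[.122,0,0],Rp)
E
python3 - <<'E'
from h import *
for n in("scene","top"):
    c=dict(np.load(n+".npz"));p=cloud(c)
    u=np.array([np.cos(YAW),np.sin(YAW)]);v=np.array([-u[1],u[0]])
    q=p[(p[:,2]>.05)&(p[:,2]<.1)&(p[:,0]>.33)&(p[:,0]<.62)&(p[:,1]<-.22)&(p[:,1]>-.38)]
    d=q[:,:2]-[.4435,-.2993];s=d@u;l=d@v
    for a,b in((-.12,-.05),(.03,.09)):
        i=(s>a)&(s<b)&(abs(l)>.0135)&(abs(l)<.03)&(q[:,2]>.058); print(n,"saddle mid",(s[i].min()+s[i].max())/2,s[i].mean(),np.ptp(s[i]))
    i=(q[:,2]>.075)&(s>.1);print("pin",s[i].mean(),l[i].mean(),q[i,2].max())
    i=abs(l)<.012; print("bar",s[i].min(), l[i&(s<.07)].mean())
Rp=R.from_euler('z',YAW).as_matrix(); g=np.array([.4435,-.2993,.056])
chk=[("hover",tool_from_pole(g+[0,0,.12],Rp)),("grasp",tool_from_pole(g,Rp))]+[("h%.2f"%t,hooked(t,-.005,-.012)) for t in(.04,.2,.4,.6,.8)]+[("out",hooked(.8,-.0,-.06)),("away",hooked(.8,-.08,-.06)),("pre",hooked(.04,-.06,-.06))]
for n,(a,b) in chk:
    j=robot.inverse_kinematics(a,b); print(n,a,j)
a,b=chk[0][1]; robot.goto(a,b)
c=robot.camera("wrist"); save(c,"w1.png"); np.savez("wrist.npz",**c)
for t in ["pole_grip","hook_elbow","hook_tip","rest_seat"]:
    for d in robot.tip_of("wrist",t)[:2]: print(t,round(d["score"],2),d["centre"],P(c,d["centre"]))
E
```

```text
scene saddle mid -0.090245211467888 -0.09044972512549772 0.014801396745407175
scene saddle mid 0.05970410377754615 0.0608547025932335 0.01663287840907346
pin 0.12430399414698612 0.000261268703895793 0.0855944713374206
bar -0.10388118315943004 -0.0015610990344478077
top saddle mid -0.08673865953374482 -0.0858232969058608 0.013867892057827111
top saddle mid 0.06314594066039533 0.06267997088150262 0.013458187922109857
pin 0.12678282351547698 0.0011070206407908672 0.09126835736947125
bar -0.10073632788236302 0.0014341277823311169
hover [ 0.4435 -0.2993  0.343 ] [-0.6895 -0.0077  1.7457 -0.      1.4036 -2.032 ]
grasp [ 0.4435 -0.2993  0.223 ] [-0.6895  0.1239  1.8423 -0.      1.1754 -2.032 ]
h0.04 [ 0.518  -0.1214  0.4319] [-0.3319 -0.0843  1.6572  0.015   1.5316 -1.9545]
h0.20 [ 0.4775 -0.1235  0.4036] [-0.3902 -0.264   1.8741  0.0871  1.351  -2.0238]
h0.40 [ 0.4341 -0.1257  0.3596] [-0.48   -0.4684  2.1301  0.219   1.1396 -2.1598]
h0.60 [ 0.4003 -0.1274  0.3079] [-0.5869 -0.6363  2.3674  0.4256  0.9529 -2.3772]
h0.80 [ 0.3774 -0.1286  0.2505] None
out [ 0.4153 -0.1267  0.2206] None
away [ 0.3596 -0.1295  0.1632] None
pre [ 0.465  -0.1241  0.3818] [-0.374  -0.2054  1.8577  0.0166  1.4529 -1.9979]
pole_grip 0.88 [133.4, 91.4] [ 0.3576 -0.4525  0.018 ]
pole_grip 0.62 [195.3, 253.1] [ 0.4461 -0.2992  0.0686]
hook_elbow 0.61 [175.0, 28.9] [ 0.3846 -0.5407  0.0128]
hook_elbow 0.55 [297.7, 249.5] [ 0.4139 -0.2926  0.2575]
hook_tip 0.74 [181.4, 13.6] [ 0.3884 -0.5717  0.0006]
rest_seat 0.68 [190.1, 253.7] [ 0.4417 -0.2976  0.0674]
rest_seat 0.35 [190.2, 255.7] [ 0.4424 -0.2958  0.0668]
```

View pics/w1.png

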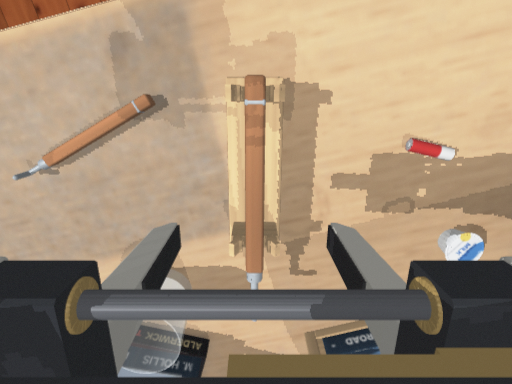

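The wrist picture shows the pole in its rest, with the bar centre at about column 255 and rows 75–285, central between the fingers. The small pole is at upper left. Next I check reach for the fully open pose.

```bash
python3 - <<'E'
from h import *
import h
def tfp(flip,tilt):
    G=(R.from_euler('y',tilt).as_matrix())@np.diag([-1.,1,-1])
    if flip: G=G@np.diag([-1.,-1,1])
    return G
for flip in(0,1):
  for tilt in(0,.2,.35):
    G=tfp(flip,tilt)
    for th,pi in((.04,.04),(.8,.8),(.8,.65),(.8,.5),(.8,.4),(.8,.3)):
        out=[]
        for ex,ez in((-.009,-.012),(0,-.055),(-.08,-.055)):
            c,Re=eye(th);Rp=(R.from_euler('z',PSI)*R.from_euler('y',-pi)).as_matrix()
            Rt=Rp@G; el=c+Re@[ex,0,ez]; g=el-Rp@[.122,0,0]
            j=robot.inverse_kinematics(g-Rt@[0,0,.167],R.from_matrix(Rt).as_rotvec()); out.append(j)
        print(flip,tilt,th,pi,out[0],[o is not None for o in out])
E
```

```text
0 0 0.04 0.04 [-0.3348 -0.0949  1.6674  0.0151  1.532  -1.9574] [True, True, True]
0 0 0.8 0.8 None [False, False, False]
0 0 0.8 0.65 [-0.6413 -0.696   2.4683  0.5126  0.9076 -2.4882] [True, True, False]
0 0 0.8 0.5 [-0.5717 -0.6154  2.3383  0.3332  1.0266 -2.3109] [True, True, True]
0 0 0.8 0.4 [-0.5265 -0.5463  2.2459  0.2394  1.1133 -2.2192] [True, True, True]
0 0 0.8 0.3 [-0.4836 -0.4691  2.1504  0.1621  1.2046 -2.1446] [True, True, True]
0 0.2 0.04 0.04 [-0.2889  0.0941  1.4862 -0.0538  1.712  -1.9148] [True, True, True]
0 0.2 0.8 0.8 [-0.5873 -0.5821  2.4083  0.4573  0.867  -2.429 ] [True, True, False]
0 0.2 0.8 0.65 [-0.5282 -0.5139  2.2877  0.2865  1.0028 -2.2607] [True, True, True]
0 0.2 0.8 0.5 [-0.471  -0.4194  2.1569  0.1625  1.1472 -2.1411] [True, True, True]
0 0.2 0.8 0.4 [-0.4354 -0.3467  2.066   0.0982  1.2466 -2.0808] [True, True, True]
0 0.2 0.8 0.3 [-0.4023 -0.2686  1.9729  0.0449  1.3476 -2.0325] [True, True, True]
0 0.35 0.04 0.04 [-0.2616  0.2353  1.3522 -0.0979  1.8486 -1.8967] [True, True, True]
0 0.35 0.8 0.8 [-0.5097 -0.4541  2.2735  0.2877  0.9539 -2.2554]
[... 1112 characters left out ...]
 1.0005] [True, True, True]
1 0.2 0.8 0.4 [-0.4354 -0.3467  2.066   0.0982  1.2466  1.0608] [True, True, True]
1 0.2 0.8 0.3 [-0.4023 -0.2686  1.9729  0.0449  1.3476  1.1091] [True, True, True]
1 0.35 0.04 0.04 [-0.2616  0.2353  1.3522 -0.0979  1.8486  1.2448] [True, True, True]
1 0.35 0.8 0.8 [-0.5097 -0.4541  2.2735  0.2877  0.9539  0.8862] [True, True, True]
1 0.35 0.8 0.65 [-0.4584 -0.3722  2.1512  0.1622  1.1043  1.0066] [True, True, True]
1 0.35 0.8 0.5 [-0.4106 -0.272   2.0216  0.0701  1.2583  1.0916] [True, True, True]
1 0.35 0.8 0.4 [-0.3814 -0.1983  1.9325  0.0214  1.362   1.1339] [True, True, True]
1 0.35 0.8 0.3 [-0.3545 -0.1204  1.8417 -0.0198  1.4662  1.1674] [True, True, True]
```

```bash
cat >> h.py <<'E'
SEAT=np.array([.445,-.2995,.056]); RREST=R.from_euler('z',YAW).as_matrix()
E
python3 - <<'E'
from h import *
a,b=tool_from_pole(SEAT,RREST)
robot.goto(a+[0,0,.08],b)
print(robot.movel(a,b,max_speed=.1,contact_N=15)); print(robot.read_state()["contact_force"])
robot.command_gripper(0.0); s=robot.read_state(); print(s["time"],s["position"],s["width"],s["grasp_force"],s["contact_force"])
robot.movel(np.array(s["position"])+[0,0,.08],max_speed=.1)
s=robot.read_state(); print(s["position"],s["tcp_rot"],s["width"],s["contact_force"],s["wrist_torque"])
c=robot.camera("top");np.savez("top2.npz",**c);p=cloud(c)
u=RREST[:2,0];v=RREST[:2,1]; d=p[:,:2]-SEAT[:2]; l=d@v; k=d@u
for lo,hi in((-.11,-.05),(.08,.1),(.10,.118),(.118,.14)):
    i=(abs(l)<.02)&(k>lo)&(k<hi)&(p[:,2]>.1)&(p[:,2]<.25); print(lo,i.sum(),k[i].mean(),l[i].mean(),p[i,2].mean(),p[i,2].max())
c=robot.camera("scene");p=cloud(c);np.savez("scene2.npz",**c);d=p[:,:2]-SEAT[:2]; l=d@v; k=d@u
for lo,hi in((-.11,-.05),(.08,.1),(.10,.118),(.118,.14)):
    i=(abs(l)<.02)&(k>lo)&(k<hi)&(p[:,2]>.1)&(p[:,2]<.25); print(lo,i.sum(),k[i].mean(),l[i].mean(),p[i,2].mean(),p[i,2].max())
E
```

```text
False
[0.0375 0.0861 0.0487]
7.3333 [ 0.445  -0.2994  0.223 ] 0.017720221330496947 29.99993473291397 [ 1.4459  1.5693 -0.6737]
[ 0.4447 -0.2992  0.3022] [-0.3577 -3.1201 -0.0011] 0.017634007308341356 [-0.4493 -1.0623 -1.4605] [ 0.0063 -0.0013 -0.0142]
-0.11 125 -0.07628558664236042 0.0005231149808966546 0.14494985757757986 0.15085159537026072
0.08 3 0.0968633908590235 0.005641630275007613 0.1371327512727032 0.14125127287480788
0.1 13 0.11094904220682032 0.00021107122143902495 0.13820059401098134 0.14352877304218103
0.118 14 0.12333559617352177 6.464305441773246e-05 0.15388128345495553 0.16821535242289398
-0.11 180 -0.08055626433305718 -0.0030075188353416793 0.13980539483014454 0.14878471052715891<stdin>:14: RuntimeWarning: Mean of empty slice.
  ret = ret.dtype.type(ret / rcount)
Traceback (most recent call last):
ValueError: zero-size array to reduction operation maximum which has no identity
```

```bash
python3 - <<'E'
from h import *
s=robot.read_state(); robot.movel(np.array(s["position"])+[0,0,.08],max_speed=.15)
a,b=hooked(.044,-.08,-.055,pitch=0); robot.goto(a,b)
a,b=hooked(.044,-.001,-.055,pitch=0); print(robot.movel(a,b,max_speed=.06,contact_N=3))
s=robot.read_state();print(s["time"],s["position"],a,s["contact_force"])
c=robot.camera("scene");np.savez("scene3.npz",**c)
for t in("eye","hook_tip","hook_elbow"):
    for d in robot.tip_of("scene",t)[:3]: print(t,round(d["score"],2),d["centre"],P(c,d["centre"]))
e,_=eye(.044); 
def px(p):
    T=np.linalg.inv(c["cam_to_world"]); q=c["camera_matrix"]@(T[:3,:3]@p+T[:3,3]); return (q[:2]/q[2]).round(1)
print("eye expected col,row",px(e),"elbow",px(e+[-.001,0,-.055]),"tip",px(e+[-.001,0,-.024]))
cr=c["image"][110:220,210:350]; cv2.imwrite("pics/c.png",cv2.resize(cr[:,:,::-1],None,fx=5,fy=5,interpolation=cv2.INTER_CUBIC))
E
```

```text
False
11.2583 [ 0.5298 -0.1208  0.3941] [ 0.53   -0.1208  0.3941] [-0.1184  0.0152 -1.6496]
eye 0.79 [154.3, 278.1] [ 0.6627 -0.1022  0.2705]
eye 0.57 [210.3, 289.3] [ 0.6746 -0.1446  0.0456]
hook_tip 0.84 [332.1, 362.4] [ 0.3994 -0.5369 -0.001 ]
hook_elbow 0.85 [165.4, 279.7] [ 0.5465 -0.1774  0.3279]
hook_elbow 0.8 [335.5, 364.7] [ 0.3939 -0.5461 -0.0021]
eye expected col,row [279.5 154.3] elbow [279.  168.8] tip [279.2 160.8]
```

View pics/c.png

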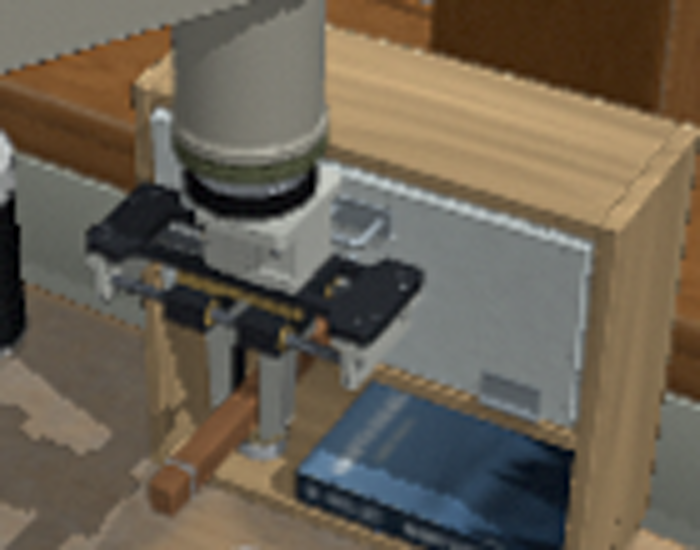

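The gripper hides the eye in the crop and nothing has touched yet, and eye and elbow detections agree with the expected pixels. I insert upward under a force guard, then check for capture with a light pull.

```bash
python3 - <<'E'
from h import *
a,b=hooked(.044,-.001,-.013,pitch=0); print(robot.movel(a,b,max_speed=.04,contact_N=2.5))
s=robot.read_state();print(s["time"],s["position"],a,s["contact_force"])
if abs(s["position"][2]-a[2])<.004:
    robot.wait(.2); f0=np.array(s["contact_force"])
    for x in np.arange(-.003,-.016,-.002):
        a,b=hooked(.044,x,-.013,pitch=0); robot.movel(a,b,max_speed=.03); s=robot.read_state(); print(x,s["contact_force"]-f0)
        if np.linalg.norm(s["contact_force"]-f0)>2: break
E
```

```text
False
12.6583 [ 0.5281 -0.1208  0.4356] [ 0.5282 -0.1208  0.436 ] [-0.7217 -0.105  -2.3137]
-0.003 [0.2352 1.3833 1.2886]
-0.005 [-0.0058  0.4274  1.248 ]
-0.007 [-0.0062  0.48    0.9136]
-0.009000000000000001 [ 1.4174 -0.4358  1.3764]
```

```bash
cat >> h.py <<'E'
def drawn(th,extra=0):
    pi=.625*th; return hooked(th,-.009-.013*np.tan(th-pi)-extra,-.013,pitch=pi)
E
python3 - <<'E'
from h import *
f0=np.array([-.6,.0,-1.5]); last=0
for th in np.arange(.06,.745,.04):
    a,b=drawn(th); hit=robot.movel(a,b,max_speed=.05,contact_N=14); s=robot.read_state(); F=np.array(s["contact_force"])-f0
    print("%.2f t%.1f"%(th,s["time"]),F.round(1),np.round(np.linalg.norm(s["position"]-a)*1e3,1),s["wrist_torque"].round(2) if hasattr(s["wrist_torque"],'round') else s["wrist_torque"],hit)
    if hit or np.linalg.norm(F)>17: break
c=robot.camera("scene");np.savez("scene4.npz",**c)
cr=c["image"][110:230,200:350]; cv2.imwrite("pics/d.png",cv2.resize(cr[:,:,::-1],None,fx=5,fy=5,interpolation=cv2.INTER_CUBIC))
p=cloud(c); 
# flap plane: points right part of flap
d=(p-HINGE)@R.from_euler('z',PSI).as_matrix()
i=(d[:,1]<-.06)&(d[:,1]>-.145)&(d[:,0]>-.16)&(d[:,0]<.02)&(d[:,2]>.02)&(d[:,2]<.15)
print(i.sum(),np.polyfit(d[i,2],d[i,0],1))
E
```

```text
0.06 t14.2 [ 1.3 -0.3  1.4] 0.3 [-0.05  0.02  0.02] False
0.10 t14.5 [ 3.4 -0.   0. ] 0.5 [ 0.07 -0.43 -0.02] False
0.14 t14.9 [2.7 0.7 0.9] 0.2 [ 0.07 -0.37  0.03] False
0.18 t15.2 [3.2 0.9 0.4] 0.2 [ 0.05 -0.28 -0.  ] False
0.22 t15.6 [ 1.3 -0.4  1.2] 0.2 [ 0.03 -0.2  -0.01] False
0.26 t15.9 [1.9 1.2 0.9] 0.2 [ 0.06 -0.21 -0.02] False
0.30 t16.2 [2.5 0.1 0.4] 0.2 [ 0.03 -0.1  -0.07] False
0.34 t16.6 [ 1.  -0.3  0.2] 0.2 [-0.03 -0.01  0.03] False
0.38 t16.9 [ 1.8 -0.5  0.7] 0.2 [ 0.01 -0.02  0.  ] False
0.42 t17.3 [2.2 1.4 0.1] 0.3 [-0.03  0.04  0.03] False
0.46 t17.6 [ 1.6 -0.1  0.3] 0.3 [0.05 0.1  0.05] False
0.50 t18.0 [1.1 1.3 0.2] 0.3 [-0.02  0.16  0.04] False
0.54 t18.3 [ 1.9 -0.4 -0.3] 0.2 [0.06 0.14 0.02] False
0.58 t18.6 [0.9 0.3 0.4] 0.3 [-0.02  0.13 -0.01] False
0.62 t19.0 [1.9 0.9 1. ] 0.4 [ 0.02  0.19 -0.02] False
0.66 t19.3 [ 0.9 -0.3  0.7] 0.4 [-0.01  0.19  0.03] False
0.70 t19.7 [ 2.5  0.2 -0.2] 0.5 [0.03 0.23 0.04] False
0.74 t20.0 [ 1.5  0.5 -0.5] 0.4 [0.   0.27 0.02] False
273 [ 0.0266 -0.072 ]
```

View pics/d.png

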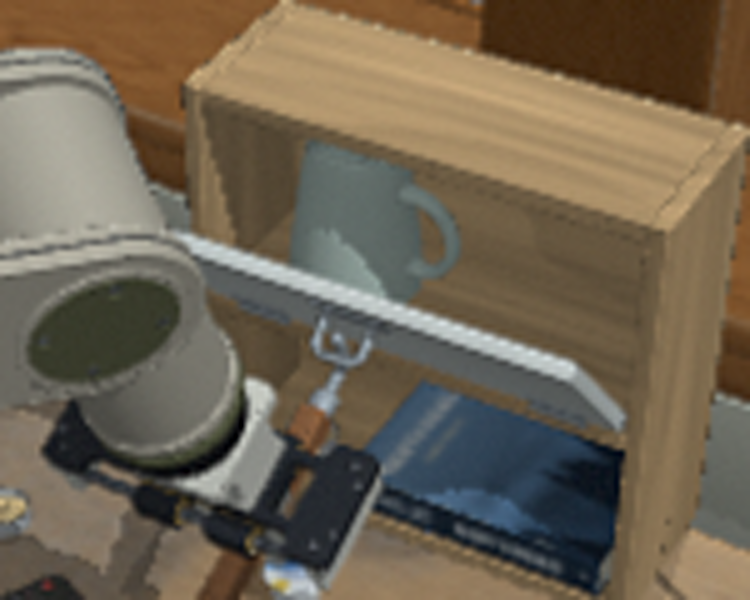

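The flap is drawn to about 0.74 rad, with the pin in the eye at about (340,340) of the crop. Now I pull against the stop in small steps.

```bash
python3 - <<'E'
from h import *
f0=np.array([-.6,.0,-1.5])
def meas(n=6):
    L=[]
    for _ in range(n): robot.wait(.02); L.append(robot.read_state()["contact_force"])
    return np.mean(L,0)-f0
x=0
for th in (.76,.775,.785):
    robot.movel(*drawn(th),max_speed=.03); F=meas(3); print(th,F)
    if np.linalg.norm(F)>9: break
hist=[]
for k in range(40):
    if np.linalg.norm(F)>=13.3: break
    x+=.0005; robot.movel(*drawn(th,x),max_speed=.02); F=meas(4); hist.append(np.linalg.norm(F)); print("%.4f"%x,F.round(1),round(hist[-1],1))
t0=robot.read_state()["time"]; print("hold",t0)
while robot.read_state()["time"]<t0+1.6:
    F=meas(5); n=np.linalg.norm(F); print(n.round(1),end=" ")
    if n<12.: x+=.0004; robot.movel(*drawn(th,x),max_speed=.02)
    if n>18: x-=.0005; robot.movel(*drawn(th,x),max_speed=.02)
print(x,th,robot.read_state()["time"],robot.read_state()["wrist_torque"])
c=robot.camera("scene");np.savez("scene5.npz",**c)
cr=c["image"][110:230,200:350]; cv2.imwrite("pics/e.png",cv2.resize(cr[:,:,::-1],None,fx=5,fy=5,interpolation=cv2.INTER_CUBIC))
E
```

```text
0.76 [1.3079 0.2567 1.423 ]
0.775 [ 1.8582 -0.5271  1.5488]
0.785 [ 2.0502 -0.5174  1.1846]
0.0005 [ 3.  -0.4  1.6] 3.4
0.0010 [ 3.3 -0.6  1.7] 3.7
0.0015 [3.2 0.  1.4] 3.4
0.0020 [3.3 0.  1.9] 3.7
0.0025 [ 3.6 -0.1  1.5] 3.9
0.0030 [4.4 0.1 1.3] 4.6
0.0035 [4.6 0.2 0.7] 4.6
0.0040 [5.  0.3 0.3] 5.0
0.0045 [ 5.7 -0.1  0.7] 5.7
0.0050 [ 6.1 -0.2  1.1] 6.2
0.0055 [8.1 0.4 1.1] 8.1
0.0060 [8.8 0.1 1.6] 8.9
0.0065 [10.   0.6  2.6] 10.4
0.0070 [10.4  0.7  3.2] 10.9
0.0075 [11.1  0.9  3.4] 11.7
0.0080 [12.6  0.9  4.6] 13.4
hold 26.1167
12.8 13.0 13.0 13.0 13.3 13.5 12.8 13.0 13.0 13.1 13.3 13.2 13.1 13.0 13.0 12.7 13.1 13.0 13.6 13.2 0.008000000000000004 0.785 27.7833 [ 0.1307 -1.2906  0.103 ]
```

View pics/e.png

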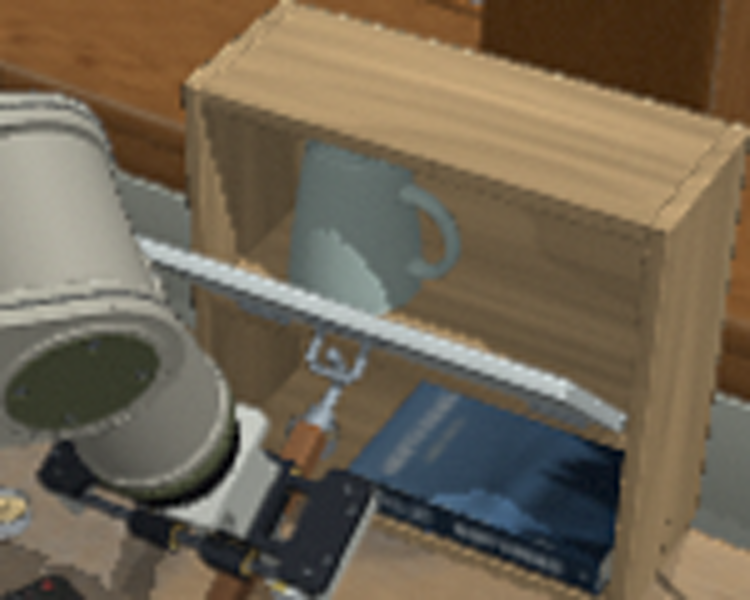

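The flap is at its stop with the pin in the eye at about (335,360) of the crop. It was held at about 13 N for 1.7 s. Now I relax and unhook under guard.

```bash
python3 - <<'E'
from h import *
f0=np.array([-.6,.0,-1.5])
def meas(n=5):
    L=[]
    for _ in range(n): robot.wait(.02); L.append(robot.read_state()["contact_force"])
    return np.mean(L,0)-f0
th=.785
for x in (.006,.004,.002,0,-.002,-.004,-.006):
    robot.movel(*drawn(th,x),max_speed=.02); F=meas(); print(x,F.round(1))
    if F[0]<-2: break
pi=.625*th; Rp=(R.from_euler('z',PSI)*R.from_euler('y',-pi)).as_matrix()
a,b=drawn(th,x)
for d in np.arange(.006,.061,.006):
    hit=robot.movel(a-Rp[:,2]*d,b,max_speed=.03,contact_N=3); F=meas(3); print("down %.3f"%d,F.round(1),hit)
    if hit or np.linalg.norm(F)>3.5: break
print(robot.read_state()["time"])
c=robot.camera("scene");np.savez("scene6.npz",**c)
cr=c["image"][110:230,200:350]; cv2.imwrite("pics/f.png",cv2.resize(cr[:,:,::-1],None,fx=5,fy=5,interpolation=cv2.INTER_CUBIC))
E
```

```text
0.006 [6.  0.5 3.1]
0.004 [ 1.2 -0.2  1.3]
0.002 [ 0.7 -0.2  0. ]
0 [ 0.7 -0.  -0.1]
-0.002 [ 0.9 -0.  -0.1]
-0.004 [ 0.8 -0.2 -0.1]
-0.006 [ 0.4 -0.1  0. ]
down 0.006 [1.2 0.2 0.1] False
down 0.012 [ 0.8 -0.1 -0.1] False
down 0.018 [ 0.7 -0.2  0.2] False
down 0.024 [ 0.1 -0.3  0.3] False
down 0.030 [0.4 0.5 0.3] False
down 0.036 [0.4 0.2 0.3] False
down 0.042 [ 0.9  0.2 -0.1] False
down 0.048 [ 0.7 -0.  -0. ] False
down 0.054 [ 0.6  0.  -0.1] False
down 0.060 [ 0.6 -0.1 -0.5] False
34.1667
```

View pics/f.png

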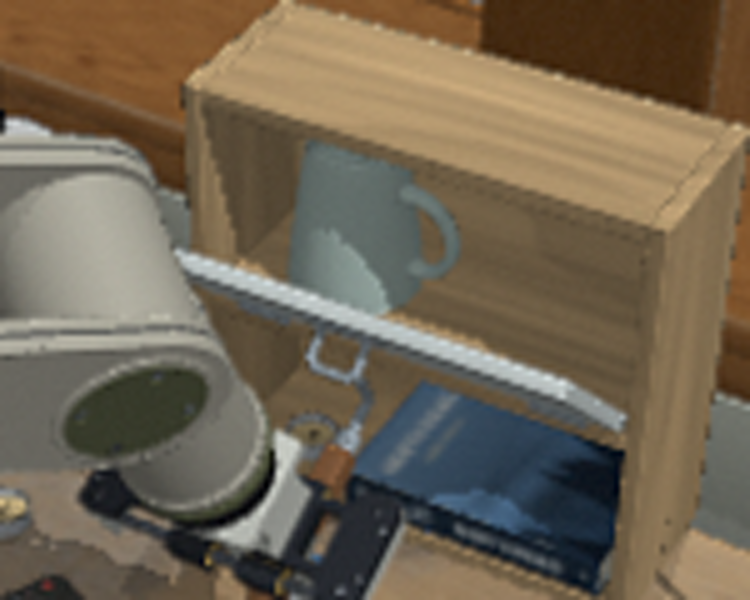

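The pole is free of the eye (elbow at about (350,435) of the crop) and the flap stays open. I retreat, level the pole and go above the rest, then check its pitch in the grip.

```bash
python3 - <<'E'
from h import *
s=robot.read_state(); p0=np.array(s["position"]); R0=R.from_rotvec(s["tcp_rot"]).as_matrix()
g=p0+R0@[0,0,.167]; Rp=R0@np.diag([-1.,1,-1]); el=g+Rp@[.122,0,0]; print("elbow",el,"grip",g)
def pose(el,pitch):
    Rq=(R.from_euler('z',PSI)*R.from_euler('y',-pitch)).as_matrix(); return tool_from_pole(el-Rq@[.122,0,0],Rq)
robot.movel(*pose(el+[-.05,0,0],.35),max_speed=.08)
robot.movel(*pose(el+[-.10,-.01,0],.1),max_speed=.1)
a,b=tool_from_pole(SEAT+[0,0,.10],RREST); robot.goto(a,b); robot.wait(.3)
s=robot.read_state(); print(s["time"],s["position"],a,s["width"])
u=RREST[:2,0];v=RREST[:2,1]
for n in("top","scene"):
    c=robot.camera(n);np.savez(n+"7.npz",**c);p=cloud(c);d=p[:,:2]-SEAT[:2];l=d@v;k=d@u
    for lo,hi in((-.13,-.10),(-.10,-.08),(-.08,-.06),(-.06,-.04),(.04,.08),(.08,.1),(.10,.116),(.116,.14)):
        i=(abs(l)<.013)&(k>lo)&(k<hi)&(p[:,2]>.1)&(p[:,2]<.21)
        if i.any(): print(n,lo,i.sum(),"k %.4f..%.4f l %.4f z med %.4f max %.4f"%(k[i].min(),k[i].max(),l[i].mean(),np.median(p[i,2]),p[i,2].max()))
    save(c,n+"7.png")
c=robot.camera("wrist");save(c,"w7.png"); im=c["image"];cv2.imwrite("pics/w7.png",im[:,:,::-1])
E
```

```text
elbow [ 0.6104 -0.1166  0.1679] grip [ 0.5029 -0.1221  0.1104]
36.525 [ 0.445  -0.2987  0.3235] [ 0.445  -0.2995  0.323 ] 0.017747027441487366
top -0.13 5 k -0.1021..-0.1000 l 0.0008 z med 0.1693 max 0.1709
top -0.1 47 k -0.0994..-0.0806 l 0.0007 z med 0.1680 max 0.1738
top -0.08 50 k -0.0800..-0.0603 l 0.0006 z med 0.1668 max 0.1720
top -0.06 48 k -0.0597..-0.0401 l 0.0009 z med 0.1676 max 0.1735
top 0.08 3 k 0.0949..0.0981 l 0.0069 z med 0.1618 max 0.1653
top 0.1 9 k 0.1020..0.1157 l 0.0015 z med 0.1590 max 0.1639
top 0.116 17 k 0.1169..0.1276 l 0.0008 z med 0.1720 max 0.1884
scene -0.13 34 k -0.1058..-0.1001 l -0.0018 z med 0.1588 max 0.1697
scene -0.1 61 k -0.0999..-0.0802 l -0.0029 z med 0.1650 max 0.1716
scene -0.08 56 k -0.0795..-0.0602 l -0.0034 z med 0.1645 max 0.1695
scene -0.06 57 k -0.0598..-0.0403 l -0.0029 z med 0.1643 max 0.1703
scene 0.04 7 k 0.0402..0.0742 l -0.0049 z med 0.1634 max 0.1656
scene 0.1 1 k 0.1153..0.1153 l 0.0027 z med 0.1581 max 0.1581
scene 0.116 23 k 0.1181..0.1266 l -0.0002 z med 0.1720 max 0.1859
```

View pics/w7.png

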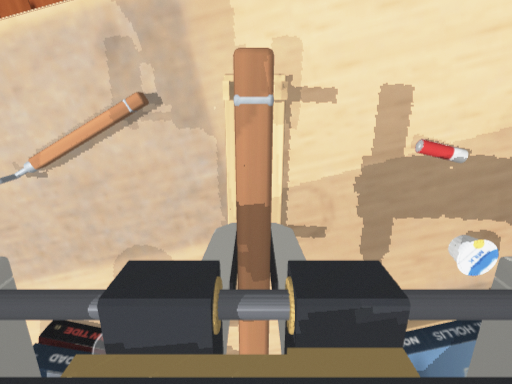

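The pole is level, aligned with the rest and unslipped in the grip. I lower it and release.

```bash
python3 - <<'E'
from h import *
a,b=tool_from_pole(SEAT,RREST)
robot.movel(a+[0,0,.02],b,max_speed=.06); print(robot.read_state()["contact_force"])
print(robot.movel(a+[0,0,-.001],b,max_speed=.02,contact_N=5)); s=robot.read_state(); print(s["position"],s["contact_force"])
robot.command_gripper(.06); robot.wait(.3)
robot.movel(a+[0,0,.12],b,max_speed=.1); robot.wait(.5); print(robot.read_state()["time"])
u=RREST[:2,0];v=RREST[:2,1]
for n in("top","scene"):
    c=robot.camera(n);p=cloud(c);d=p[:,:2]-SEAT[:2];l=d@v;k=d@u
    i=(abs(l)<.012)&(k>-.13)&(k<.09)&(p[:,2]>.06)&(p[:,2]<.08); q=np.polyfit(k[i],l[i],1); print(n,i.sum(),k[i].min(),k[i].max(),"lat fit",q,"z fit",np.polyfit(k[i],p[i,2],1))
    i=(k>.115)&(k<.14)&(abs(l)<.015)&(p[:,2]>.05)&(p[:,2]<.12); print("pin",i.sum(),k[i].mean(),l[i].mean(),p[i,2].max())
im=robot.camera("scene")["image"]; cv2.imwrite("pics/g.png",cv2.resize(im[110:310,180:400,::-1],None,fx=2.9,fy=2.9,interpolation=cv2.INTER_CUBIC))
E
```

```text
[-0.0678  1.3281 -1.2641]
True
[ 0.4448 -0.2994  0.2229] [-1.3216 -0.1354  6.0633]
42.0917
top 163 -0.10297614424841339 0.08998924229189019 lat fit [0.0236 0.0009] z fit [-0.0085  0.0661]
pin 15 0.12189491277700734 -0.00016231171498032492 0.08667399619721805
scene 337 -0.10546596943533318 0.08973290773192752 lat fit [ 0.001  -0.0014] z fit [-0.0001  0.0649]
pin 26 0.12167468603147934 -0.0008831659509816424 0.08722687757212466
```

View pics/g.png

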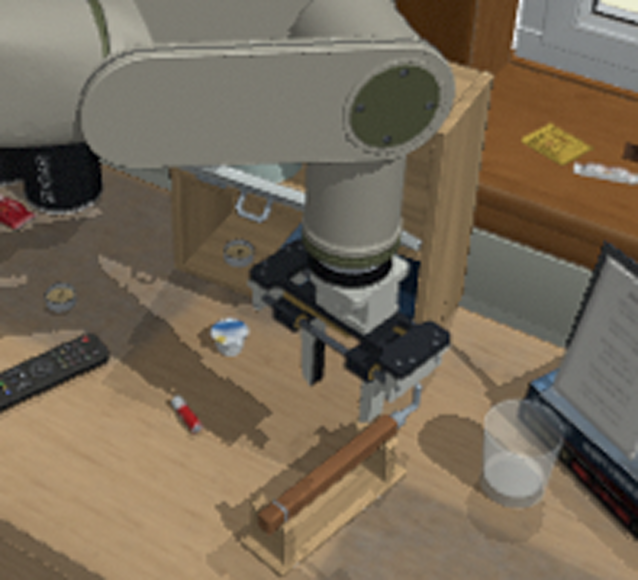

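The pole lies in both saddles with its hook up (about (415,395) of the picture), the gripper is clear above it and the flap is still open.

```bash
python3 - <<'E'
from h import *
print(robot.job_done())
E
```

```text
the job is handed in; nothing more can be done
None
```

I handed the job in at about 42 s: I drew the flap fully open with the pole, held it against its stop at about 13 N (by the wrist force reading) for 1.7 s, then laid the pole back in both saddles, hook up, with the flap still open. `job_done()` returned no verdict.

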